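Find the stiffest spring plunger by feel and fit it under the hold-down arm

TASK

The weighted arm of the hold-down fixture needs a spring plunger strong enough to carry it. The four in the sloping rack look alike, so press each one's button with the same force to find the stiffest spring, seat that one fully home, button up, in the fixture's empty taper seat, and tip the arm forward so that it comes to rest on the button. Leave the other three seated in the rack, and do not disturb the tint bottle or the black nose piece.

Things in the scene. Friction and masses are not known exactly. Their poses are not given: they have to be found in the camera images.
- plunger_a (a point): Spring plunger, 62 mm long, one of four outwardly alike. From the foot up: a steel 60-degree cone (8 mm across at the foot, 28 mm across 17 mm higher), a 28 mm flange 3 mm thick, a round alloy grip 24 mm across from 20 to 50 mm, then the sprung steel button, 12 mm across, standing 12 mm out. Point on the axis half-way up (31 mm from foot and from button top); z points to the button.
- plunger_b (a point): Spring plunger, outwardly just like plunger_a. Point half-way up its axis, z to the button. Each plunger starts in any one of the rack's seats; only the hidden springs differ. Weighs 0.12 to 0.18 kg.
- plunger_c (a point): Spring plunger, outwardly just like plunger_a. Point half-way up its axis, z to the button. The button goes in up to 9 mm along the axis. A push must exceed about 1.5 N to start it; then it sinks in proportion to the force.
- plunger_d (a point): Spring plunger, outwardly just like plunger_a. Point half-way up its axis, z to the button. At 5 N the stiffest plunger's button sinks by about 1.8 mm, those of two others by 4 to 4.5 mm and the weakest by nearly 8 mm.
- rack_seat_1 (a point): Where the middle of a fully home plunger lies; z is the seat's axis. It leans 30 degrees from the vertical, to the rack's front (-x). The collar's rim lies 15.5 mm lower on the axis, is 36 mm across outside and bored with a 60-degree cone, 26 mm wide at the rim. The four seats stand in a row, 54 mm apart; with a plunger seated, the button's top is about 95 mm above the bench.
- rack_seat_2 (a point): The same for seat 2 of the rack.
- rack_seat_3 (a point): The same for seat 3 of the rack.
- rack_seat_4 (a point): The same for seat 4 of the rack.
- rack: The rack: grey folded sheet, 202 mm long, 70 mm deep, screwed to the bench, its sloping top 27 to 54 mm high with four steel collars. Origin: middle of its underside, below the row; y runs along the row (seat 1 at the +y end), -x is its front.
- hold_down: The hold-down fixture, fixed to the bench: alloy base 206 x 76 mm, from 127 mm to -x to 79 mm to +x of its origin; a bracket with the empty taper seat above the origin; 45 mm behind it (+x) two pivot cheeks up to 150 mm high; in front (-x) a plaster bed 30 mm high. Origin on the bench, z up, y along the arm's pivot.
- fixture_seat (a point): Where the middle of a fully home plunger lies; z is the seat's axis. This is the empty seat of the hold-down fixture, leaning 30 degrees from the vertical to -x of the fixture; its collar is like those of the rack, the rim 15.5 mm lower on the axis.
- press_arm (a joint): Swing of the fixture's weighted arm, rad: 0 upright, leaning back on its stop; it grows as the arm tips forward, to about 2.13 when it rests on a seated plunger (more if the spring gives more). The pivot, 142 mm high, is damped: once the arm is pushed past its balance (about 0.25) it sinks forward by itself in about 2 s; short of that it falls back.
- weight_face (a point): Centre of the flat outer face, 42 mm across, of the arm's round steel weight, 94 mm from the pivot; z points out of the face. While the arm stands upright this face looks backwards (+x of the fixture), 235 mm above the bench; the arm's tip is 268 mm high. The arm is a 20 x 8 mm steel bar; a push of 2 to 5 N on the face tips it.
- button_a (a joint): How far plunger_a's button is pushed in, m: 0 fully out, 0.009 bottomed. A rough reading.
- button_b (a joint): The same for plunger_b.
- button_c (a joint): The same for plunger_c.
- button_d (a joint): The same for plunger_d.
- tint_bottle (a point): Small tint bottle with a black cap, 36 mm across and 101 mm high, standing loose on the bench, not to be disturbed. Point: middle of its underside.
- nose_cast (a point): Black cast nose piece with ridges, 69 x 96 mm and 39 mm high, lying loose on the bench, not to be disturbed. Point: middle of its underside.
There are look-alikes about, which are no part of the job. What is shaped like the part that bears plunger_d but brown or purple is not meant.

How it is judged:
By the outcome, as a careful person would: the job done as asked, in the order asked, and still so for the second after the job is handed in, with the robot touching nothing.
It also fails if it takes over 70 s, if anything falls off the work surface, if the arm or the gripper's body presses on something with over 40 N, if the wrist force passes 120 N, or if a joint passes its speed limit or range.

ROBOT

A 6-joint arm with a two-finger parallel gripper is mounted at the origin on a cart in front of the work surface, level with it; the furniture and walls round the work are solid. World frame = base frame: x ahead of the robot, y to its left, z up, the work surface at z = 0. Lengths are in m, angles in rad, forces in N, time in s.
With the tool pointing down it reaches from about 0.275 to 0.75 m from the base axis. Payload 10.2 kg.
Tool frame: the origin (TCP) lies midway between the tips of the shut fingers; the grasp point (between the pads) lies 19 mm behind it (env.hold_point_z is the distance from the TCP to the grasp point, in m); z points along the fingers, y is the line along which they close (so a half turn about z gives the same grasp; the last joint's range is limited). The gripper opens to 85 mm and grips with 20 to 120 N. Pads are 22 mm wide; open, the fingers measure 114 mm over their backs; the gripper's body (76 mm by 85 mm) begins 54 mm behind the grasp point. The pads swing forward as they close: fully open they stand 13 mm farther back than shut.
Start: joints at [-1.415, 0.313, 1.498, -0, 1.331, -0.223], TCP at [0.194, -0.488, 0.231] pointing down, gripper open.
Joint ranges: [-2.94, 2.94], [-0.97, 2.17], [0.19, 2.56], [-1.23, 4.37], [0.02, 3.11], [-2.88, 2.88]. Speed limits (rad/s): [2.39, 2.39, 3.01, 3.14, 3.14, 3.14].

INTERFACE

Orientations are given as a unit quaternion [x, y, z, w].
In Python, from bench import env, kinematics, monitor, eyes, job gives the robot as it stands. The module is installed in compiled form; this text tells all that it offers. Calls block until the motion is done:
- env.reach(position, orientation): joint-space move of the TCP to a pose.
- env.movel(position, velocity=0.15, frame=None, guard=None): straight line of the TCP; frame=None keeps the orientation; velocity is the mean speed in m/s. With guard (N) it stops when the force on the tool has changed by that much, and returns True; else False.
- env.set_joints(angles): joint-space move.
- env.release() and env.close_gripper(effort=None): open the fingers fully, or close them until they stop; effort is the grip in N (None keeps the last).
- env.hold(seconds).
- kinematics.ik(position, orientation): joint angles nearest the present ones, or None.
- monitor.sense(): the state.
- eyes.grab_frame(name): name is "scene" or "side" or "wrist"; returns a dict with "frame" (400x640x3 uint8, red, green, blue), "mtx" (3x3 intrinsics, pixels), "view" (4x4, takes a point from world to camera coordinates). Camera axes: x right, y down, z forward; pixel columns grow to the right and rows downward; lengths in m; the calibration is good to about 2 mm. A picture is of the moment at which its call begins. There is no depth.
A pose or a line that the arm cannot do raises env.MotionError and nothing moves.
- job.hand_in(): hands the job in; it is judged then, once.
The state is a dict: "clock": time; "joints": joint angles; "qvel": joint speeds; "joint_efforts": joint torques, N m; "position": TCP position; "ee_rot": TCP orientation; "contact_force": force on the tool from outside, world axes, zero at the start; "ft_torque": the same for the moment, N m; "finger_gap": opening from 0.0 (shut) to 1.0 (fully open); "gripper_force": force on a finger pad.
Only numpy, scipy, OpenCV 4.12 (cv2) and the standard library are available. Lean on these libraries where they do the work, as an engineer would, in place of code of your own. Each camera call takes 0.05 s, during which the arm holds its last target. There are 200 camera calls.

## Working session

There is one attempt and no reset: what is moved stays moved. The work goes in short steps, each a Python script; the robot and the scene stay as the last script left them, time stands still between calls to the robot, and variables do not carry over. Pictures are saved under pics/ and viewed, at most 10 in all, crops included, and the job is handed in when it is done.

```bash
mkdir -p pics; python3 - <<'E'
from bench import env, kinematics, monitor, eyes, job
import cv2, numpy as np
for n in ["scene","side"]:
    f=eyes.grab_frame(n); cv2.imwrite(f"pics/{n}0.png",cv2.resize(f["frame"][:,:,::-1],(800,500),interpolation=cv2.INTER_CUBIC))
    np.savez(f"{n}.npz",m=f["mtx"],v=f["view"],f=f["frame"]); print(f["mtx"].tolist(),np.round(f["view"],4).tolist())
print(monitor.sense(), env.hold_point_z)
E
```

```text
[[425.3431399412331, 0.0, 319.5535235592526], [0.0, 425.3431399412331, 203.80439734389688], [0.0, 0.0, 1.0]] [[-0.7772, -0.6292, -0.0043, 0.5567], [-0.3701, 0.4627, -0.8056, 0.1651], [0.5089, -0.6245, -0.5925, 1.3303], [0.0, 0.0, 0.0, 1.0]]
[[483.72048374475355, 0.0, 318.46785856080373], [0.0, 483.72048374475355, 202.01485873016247], [0.0, 0.0, 1.0]] [[0.9984, -0.0552, 0.0124, -0.4609], [-0.0206, -0.5594, -0.8286, 0.3318], [0.0527, 0.827, -0.5597, 1.0974], [0.0, 0.0, 0.0, 1.0]]
{'clock': 0.1, 'joints': array([-1.41540140e+00,  3.13392491e-01,  1.49836248e+00, -3.32858727e-06,
        1.33103197e+00, -2.23405623e-01]), 'qvel': array([-0.00049198, -0.00153877, -0.0024603 ,  0.00103336, -0.00039187,
        0.00098266]), 'joint_efforts': array([ 1.65951948e-03, -4.12895715e+01, -2.60143715e+01, -1.41266501e-04,
        3.02712673e-03,  4.81379288e-06]), 'position': array([ 0.19409562, -0.48754639,  0.2307926 ]), 'ee_rot': array([ 9.82117073e-01,  1.88270283e-01,  1.86865857e-05, -5.96851462e-04]), 'contact_force': array([ 0.402308  ,  0.63303702, -0.2193106 ]), 'ft_torque': array([-0.03008979, -0.01893461,  0.03886579]), 'gripper_force': 0.0, 'finger_gap': 0.9986833873295552} 0.0187
```

View pics/scene0.png

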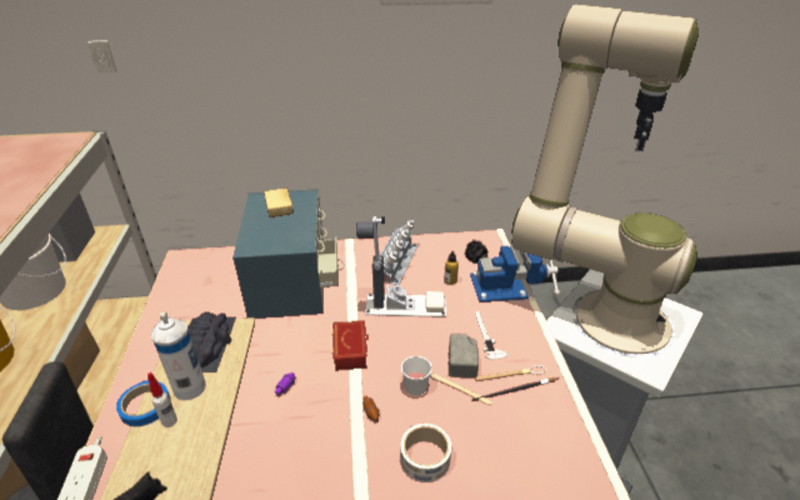

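View pics/side0.png

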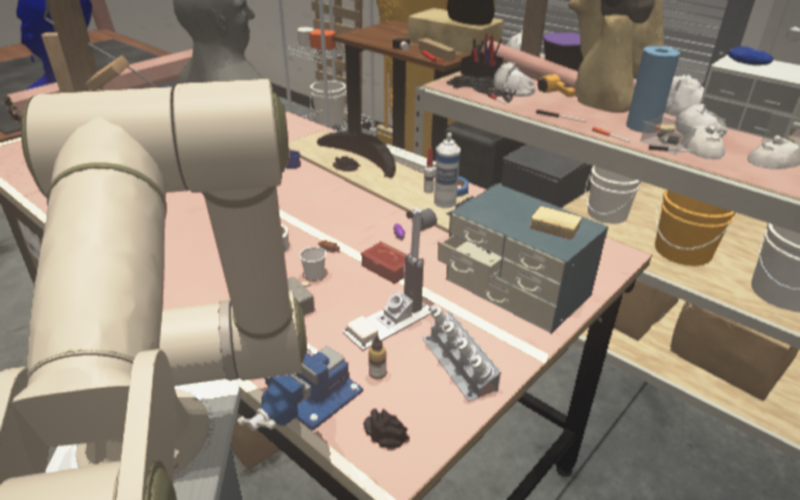

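```bash
python3 - <<'E'
import cv2, numpy as np
def crop(n,x,y,w,h,s):
    f=np.load(f"{n}.npz")["f"][y:y+h,x:x+w,::-1]
    im=cv2.resize(f,None,fx=s,fy=s,interpolation=cv2.INTER_CUBIC)
    for i in range(0,w,20): cv2.putText(im,str(x+i),(i*s,8),0,.3,(0,0,255)); cv2.line(im,(i*s,10),(i*s,14),(0,0,255))
    for i in range(20,h,20): cv2.putText(im,str(y+i),(0,i*s+3),0,.3,(0,0,255)); cv2.line(im,(20,i*s),(24,i*s),(0,0,255))
    return im
cv2.imwrite("pics/c1.png",crop("side",265,160,140,160-40,5))
cv2.imwrite("pics/c1.png",crop("side",265,160,145,165-50,5)); 
cv2.imwrite("pics/c1.png",crop("side",265,160,145,160,3) if 0 else cv2.resize(crop("side",265,160,145,120+40-0,4),(580,600) if 0 else None,fx=.93,fy=.93))
cv2.imwrite("pics/c2.png",crop("scene",280,165,125,95,6))
E
```

```text
(no output)
```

View pics/c1.png

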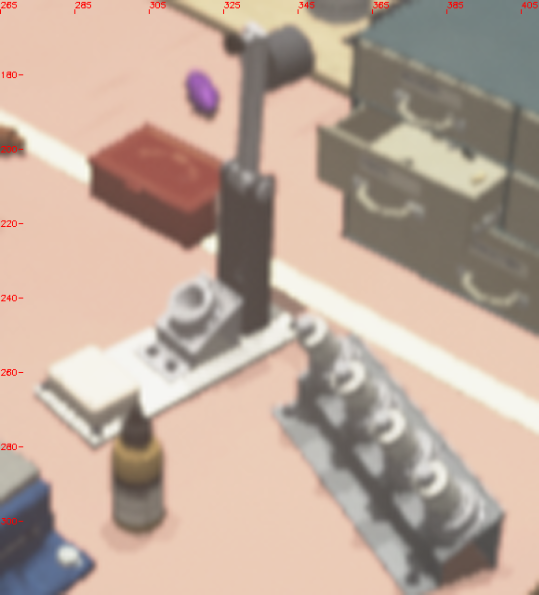

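View pics/c2.png

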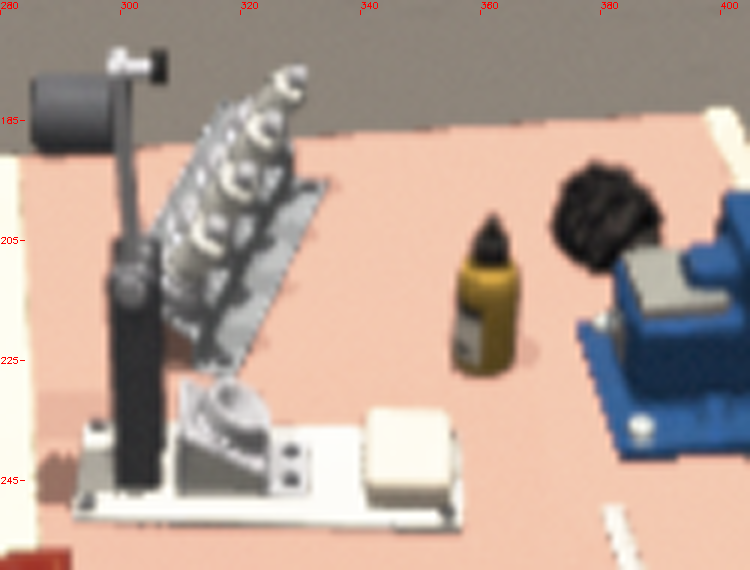

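```bash
cat > h.py <<'E'
import numpy as np, cv2
def cam(n):
    d=np.load(n+".npz"); return d["m"],d["v"]
def tri(ps,pd):
    A=[]
    for n,p in (("scene",ps),("side",pd)):
        m,v=cam(n); P=m@v[:3]
        A+=[p[0]*P[2]-P[0],p[1]*P[2]-P[1]]
    A=np.array(A); return np.linalg.lstsq(A[:,:3],-A[:,3],rcond=None)[0]
def ray(n,p,z):
    m,v=cam(n); R=v[:3,:3]; c=-R.T@v[:3,3]; d=R.T@np.linalg.inv(m)@np.array([p[0],p[1],1]); return c+d*(z-c[2])/d[2]
def proj(n,X):
    m,v=cam(n); q=m@(v[:3,:3]@X+v[:3,3]); return q[:2]/q[2]
E
python3 - <<'E'
from h import *
np.set_printoptions(precision=4,suppress=True)
S=lambda x,y:(280+x/6,165+y/6); D=lambda x,y:(265+x/3.72,160+y/3.72)
sb=[S(292,82),S(265,130),S(238,180),S(208,235)]; db=[D(432,476),D(388,426),D(350,376),D(313,330)]
for a,b in zip(sb,db):
    X=tri(a,b); print("button",X,ray("scene",a,.095),ray("side",b,.095))
print("rim",tri(S(232,400),D(190,300)))
print("bedcorner top: front near", tri(S(452,500),D(95,430)))
print("base corners scene", [ray("scene",S(*p),0.0) for p in ((75,518),(460,530))], "side",[ray("side",D(*p),0.) for p in ((98,447),(35,392))])
print("rack front corners scene",[ray("scene",S(*p),0.0) for p in ((218,375),(328,182))],"side",[ray("side",D(*p),0.) for p in ((405,590),(275,412))])
print("tip",tri(S(120,62),D(250,35)), "weight c",tri(S(72,112),D(287,55)))
print("bottle", ray("scene",S(482,370),0),ray("side",D(135,525),0))
for n in("scene","side"):
    m,v=cam(n);print(-v[:3,:3].T@v[:3,3])
E
```

```text
button [0.6122 0.0791 0.0842] [0.5985 0.0931 0.095 ] [0.6115 0.0697 0.095 ]
button [0.592  0.1288 0.083 ] [0.5793 0.1431 0.095 ] [0.5903 0.1167 0.095 ]
button [0.5726 0.1788 0.0834] [0.5598 0.1921 0.095 ] [0.5717 0.1667 0.095 ]
button [0.5528 0.2297 0.0827] [0.5398 0.243  0.095 ] [0.5519 0.216  0.095 ]
rim [0.4717 0.3052 0.0534]
bedcorner top: front near [ 0.3901  0.234  -0.0141]
base corners scene [array([0.5167, 0.3835, 0.    ]), array([0.3521, 0.2634, 0.    ])] side [array([0.4007, 0.2061, 0.    ]), array([0.3545, 0.267 , 0.    ])]
rack front corners scene [array([0.5329, 0.244 , 0.    ]), array([0.5995, 0.0538, 0.    ])] side [array([0.6006, 0.0623, 0.    ]), array([0.5308, 0.2377, 0.    ])]
tip [0.5135 0.3367 0.2632] weight c [0.5387 0.3508 0.2352]
bottle [0.4185 0.1466 0.    ] [0.4252 0.1284 0.    ]
[-0.1832  1.1047  0.9236]
[ 0.4092 -0.7475  0.8948]
```

```bash
cat >> h.py <<'E'
from scipy.spatial.transform import Rotation as Rot
def frame(yaw):
    ex=np.array([np.cos(yaw),np.sin(yaw),0]); ez=np.array([0,0,1.]); ey=np.cross(ez,ex)
    a=-.5*ex+np.sqrt(.75)*ez; u=np.sqrt(.75)*ex+.5*ez
    return ex,ey,a,u
def quat(z,y):
    return Rot.from_matrix(np.column_stack([np.cross(y,z),y,z])).as_quat()
def grab(name,out,box=None,s=None):
    from bench import eyes
    f=eyes.grab_frame(name); np.savez(out+".npz",m=f["mtx"],v=f["view"],f=f["frame"])
    return f
E
python3 - <<'E'
from h import *
from bench import env, kinematics, monitor, eyes
np.set_printoptions(precision=4,suppress=True)
yaw=np.radians(21); ex,ey,a,u=frame(yaw)
mid=np.array([.5824,.1538,.0835])-.017*a
print("mid",mid)
S=lambda x,y:(x/1.25,y/1.25)
print("cabinet front top corner",tri(S(320,195),S(450,210)))
for s in (1,-1):
    q=quat(-a,s*u); j=kinematics.ik(mid+a*.15-ex*0.0,q); print(s,j)
q=min((quat(-a,s*u) for s in (1,-1)),key=lambda q:np.abs(np.array(kinematics.ik(mid+a*.15,q))[5]))
env.reach(mid+a*.15,q)
f=grab("wrist","w1"); print(f["mtx"].tolist(),np.round(f["view"],4).tolist(),monitor.sense()["clock"])
im=cv2.resize(f["frame"][:,:,::-1],(800,500),interpolation=cv2.INTER_CUBIC)
cv2.imwrite("pics/w1.png",im)
for k in (1.5,.5,-.5,-1.5):
    print(k,proj("w1",mid+k*.054*ey+.031*a)*1.25, proj("w1",mid+k*.054*ey-.0155*a)*1.25)
E
```

```text
mid [0.5903 0.1568 0.0688]
cabinet front top corner [0.6136 0.3704 0.2731]
1 [-0.0807  0.1314  1.9149  0.3664  0.6481 -0.6906]
-1 [-0.0807  0.1314  1.9149  0.3664  0.6481  2.451 ]
[[306.6271545863332, 0.0, 318.7522310161637], [0.0, 306.6271545863332, 199.48187011954423], [0.0, 0.0, 1.0]] [[0.8092, 0.3085, 0.5001, -0.5606], [0.1866, -0.942, 0.2791, 0.0013], [0.5572, -0.1326, -0.8198, 0.0524], [0.0, 0.0, 0.0, 1.0]] 2.6083
1.5 [397.9727 120.3156] [398.0371 120.0187]
0.5 [398.1591 202.3833] [398.1934 190.4586]
-0.5 [398.3225 274.3415] [398.3331 253.3869]
-1.5 [398.467  337.9499] [398.4586 309.9443]
```

View pics/w1.png

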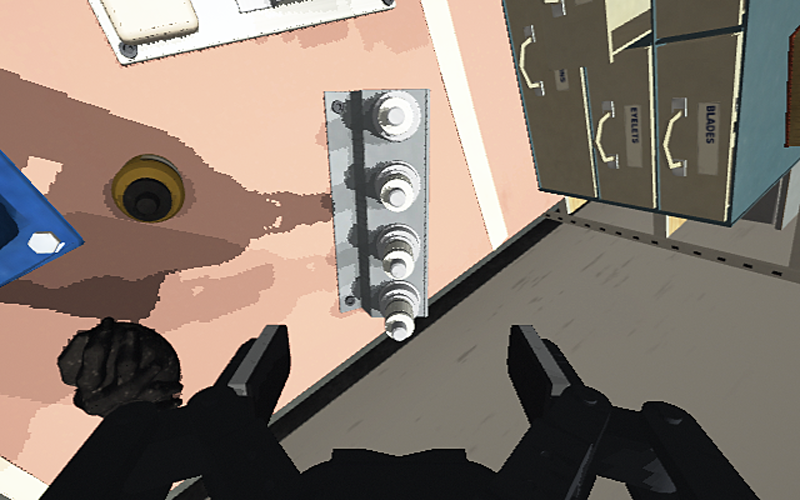

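```bash
python3 - <<'E'
from h import *
from scipy.optimize import least_squares
from bench import env, kinematics, monitor, eyes
import json
np.set_printoptions(precision=4,suppress=True)
obs=np.array([(398,115),(396,196),(398,265),(399,326)])/1.25
K=(1.5,.5,-.5,-1.5)
def res(p):
    ex,ey,a,u=frame(p[3]); r=[]
    for k,o in zip(K,obs): r+=list((proj("w1",p[:3]+k*.054*ey+.031*a)-o)/1.)
    return r+[(p[2]-.0682)/.001]
s=least_squares(res,[.59,.157,.068,.37]); p=s.x; print(p,np.degrees(p[3]),s.fun)
json.dump(p.tolist(),open("rack.json","w"))
mid=p[:3]; ex,ey,a,u=frame(p[3]); q=quat(-a,u)
env.close_gripper(40)
for i,k in enumerate(K):
    top=mid+k*.054*ey+.031*a
    env.reach(top+.025*a,q) if i==0 else env.movel(top+.025*a,.25)
    env.movel(top+.010*a,.1)
    f0=monitor.sense()["contact_force"]
    g=env.movel(top-.012*a,.012,guard=5.0)
    s1=monitor.sense(); env.hold(.3); s2=monitor.sense()
    print(i+1,g,"d mm",1e3*(np.dot(s1["position"]-top,a)),1e3*(np.dot(s2["position"]-top,a)),"F",np.dot(s1["contact_force"]-f0,a),np.dot(s2["contact_force"]-f0,a),s2["clock"],np.dot(s2["position"]-top,u)*1e3)
    env.movel(top+.025*a,.25)
    if not g or np.dot(s2["position"]-top,a)>.009: print("odd");break
E
```

```text
[0.59   0.1621 0.0659 0.3774] 21.621522532671865 [-1.0192 -2.0956  1.3773 -1.1608  0.4746  1.1958  0.2902  3.2109 -2.2627]
1 True d mm -2.2285986519684977 -2.038090569168244 F 5.53931117206991 5.021675258072002 5.625 0.05577150651863273
2 True d mm -2.192360315410381 -2.028151652243232 F 6.339473848624104 5.81376560189726 7.9167 0.08664549202852155
3 True d mm 0.28059979054430273 0.45960110291119094 F 6.492769365261277 4.935476427502829 10.1 0.22975186339584433
4 True d mm -6.283810260713453 -6.129743645431259 F 5.429693304539127 5.746735059128437 12.575 0.10973662533410485
```

```bash
python3 - <<'E'
from h import *
from bench import env, kinematics, monitor, eyes
import json
np.set_printoptions(precision=4,suppress=True)
p=np.array(json.load(open("rack.json"))); ex,ey,a,u=frame(p[3])
p[:3]+=.0022*a; json.dump(p.tolist(),open("rack.json","w"))
m=p[:3]-.5*.054*ey
env.movel(m+.075*a,.25); env.release()
env.movel(m-.009*a,.12)
env.close_gripper(60); s=monitor.sense(); print(s["contact_force"],s["finger_gap"],s["gripper_force"])
env.movel(m+.06*a,.15); s=monitor.sense(); print(s["contact_force"],s["finger_gap"],s["gripper_force"],s["clock"])
# rise to free space and look
env.movel(m+.10*a,.2)
f=grab("wrist","w2"); cv2.imwrite("pics/w2.png",cv2.resize(f["frame"][:,:,::-1],(800,500),interpolation=cv2.INTER_CUBIC))
P=monitor.sense()["position"]; mm=P+.009*a
print("pred button",proj("w2",mm+.031*a)*1.25,"flange",proj("w2",mm-.011*a)*1.25,"foot",proj("w2",mm-.031*a)*1.25)
E
```

```text
[-5.6799 -3.0537  4.5406] 0.2629348145414389 58.48488628864288
[-0.0316 -0.4875 -2.5687] 0.26072199587938705 58.72428774833679 16.075
pred button [396.8311 386.2494] flange [397.2798 321.6957] foot [397.4252 300.7793]
```

View pics/w2.png

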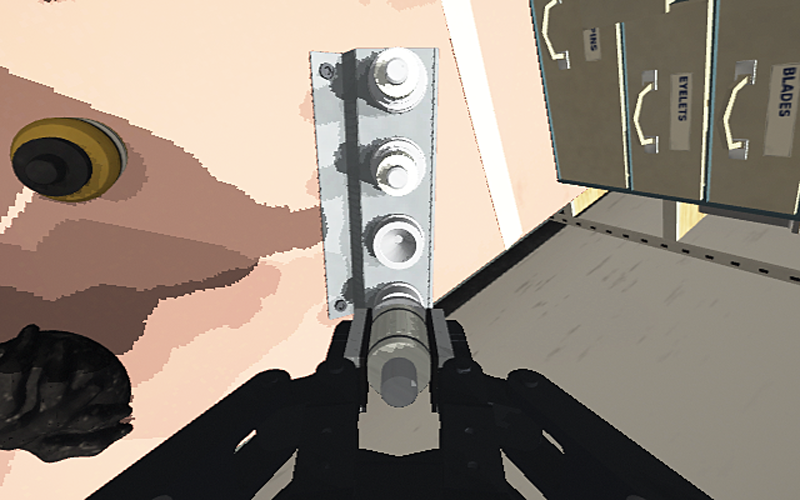

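```bash
python3 - <<'E'
from h import *
from bench import env, kinematics, monitor, eyes
import json
np.set_printoptions(precision=4,suppress=True)
p=np.array(json.load(open("rack.json"))); ex,ey,a,u=frame(p[3])
seat=np.array([.4655,.3006,.067])
env.movel(seat+.14*a-.07*ey,.2)
f=grab("wrist","w3"); im=cv2.resize(f["frame"][:,:,::-1],None,fx=1.25,fy=1.25,interpolation=cv2.INTER_CUBIC)
cv2.imwrite("pics/w3.png",im)
print(monitor.sense()["clock"])
fx,fy,fa,fu=frame(np.radians(36.6))
print("rim",proj("w3",seat-.0155*fa)*1.25)
for s in (1,-1): print(s,kinematics.ik(seat+.06*fa,quat(-fa,s*fy)))
E
```

```text
17.475
rim [398.1123 133.6622]
1 [ 0.2501  0.2363  2.0419  0.4873  0.4166 -2.3629]
-1 [0.2501 0.2363 2.0419 0.4873 0.4166 0.7787]
```

View pics/w3.png

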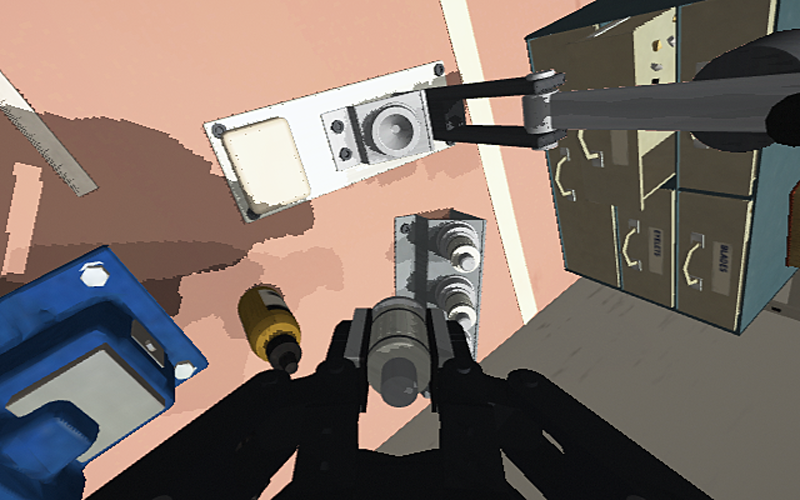

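```bash
python3 - <<'E'
from h import *
from scipy.optimize import least_squares
np.set_printoptions(precision=4,suppress=True)
O=[("w3",(400/1.25,128/1.25)),("scene",(318.7,231.7)),("side",(316.1,240.6))]
s=least_squares(lambda X:np.concatenate([(proj(n,X)-o) for n,o in O]),[.47,.30,.05]); print("rim",s.x,s.fun)
rim=s.x
C=[((-.127,.038),(203,124)),((-.127,-.038),(245,222)),((.079,.038),(443,62))]
def pt(q,c,z): 
    return np.array([q[0]+np.cos(q[2])*c[0]-np.sin(q[2])*c[1],q[1]+np.sin(q[2])*c[0]+np.cos(q[2])*c[1],z])
for t in (0,.005,.01):
    r=least_squares(lambda q:np.concatenate([proj("w3",pt(q,c,t))-np.array(o)/1.25 for c,o in C]),[.477,.309,.64])
    q=r.x; d=rim[:2]-q[:2]; print(t,q,np.degrees(q[2]),r.fun,"rim in fixture",d@[np.cos(q[2]),np.sin(q[2])],d@[-np.sin(q[2]),np.cos(q[2])])
E
```

```text
rim [0.4716 0.3091 0.0537] [-0.2515  0.347  -0.5788  0.6699  0.0348 -1.0263]
0 [0.4773 0.3097 0.6245] 35.78189620188666 [ 0.9238 -0.7561  0.6839 -0.121  -2.7225  0.7012] rim in fixture -0.004937073086864162 0.0029236887742984954
0.005 [0.4764 0.3094 0.6232] 35.70839371325037 [ 0.1494 -0.9781  0.4154  0.9522 -0.7317  0.1365] rim in fixture -0.004031486262072693 0.002630950605184455
0.01 [0.4755 0.3091 0.6219] 35.630107452991105 [-0.6355 -1.2125  0.1463  2.0566  1.3247 -0.429 ] rim in fixture -0.0031360242851944157 0.002350682297009175
```

```bash
python3 - <<'E'
from h import *
from bench import env, kinematics, monitor
import json
np.set_printoptions(precision=4,suppress=True)
s=monitor.sense(); m,v=cam("w3"); c=-v[:3,:3].T@v[:3,3]
off=Rot.from_quat(s["ee_rot"]).inv().apply(c-s["position"]); print("cam in tool",off)
fx,fy,fa,fu=frame(np.radians(35.7))
seat=np.array([.4722,.3080,.0535])+.0155*fa
for sg in(1,-1):
    q=quat(-fa,sg*fy); w=seat-.009*fa+Rot.from_quat(q).apply(off); print(sg,"cam in fixture at seat: x,z",(w-[.4764,.3094,0])@fx,w[2])
# pick s=+1: camera to the front
q=quat(-fa,fy)
env.reach(seat-.009*fa+.05*fa,q)
env.movel(seat-.009*fa+.012*fa,.1)
f0=monitor.sense()["contact_force"]
g=env.movel(seat-.009*fa-.004*fa,.012,guard=5)
env.hold(.2); s=monitor.sense(); F=s["contact_force"]-f0
print(g,"depth mm",1e3*(s["position"]-(seat-.009*fa))@fa,"F u,y,a",F@fu,F@fy,F@fa,s["clock"])
json.dump([seat.tolist(),35.7],open("seat.json","w"))
E
```

```text
cam in tool [ 0.083   0.     -0.1435]
1 cam in fixture at seat: x,z -0.15107548058717055 0.1418916501974477
-1 cam in fixture at seat: x,z -0.007353237023098414 0.22486972620770174
True depth mm 9.824057806065104 F u,y,a 0.07971492106360475 0.560980984457751 0.22214118733064314 20.3833
```

```bash
python3 - <<'E'
from h import *
from bench import env, kinematics, monitor
import json
seat,y=json.load(open("seat.json")); seat=np.array(seat); fx,fy,fa,fu=frame(np.radians(y))
T=seat-.009*fa
env.hold(.2); f0=monitor.sense()["contact_force"]
def rep(t):
    s=monitor.sense(); F=s["contact_force"]-f0; e=s["position"]-T
    print(t,"e u,y,a mm",1e3*e@fu,1e3*e@fy,1e3*e@fa,"F",F@fu,F@fy,F@fa,s["finger_gap"],s["clock"])
for d in (6,4,2,1,0,-1,-2,-3,-4):
    g=env.movel(T+d*1e-3*fa,.01,guard=6); rep((d,g))
    if g or abs((monitor.sense()["contact_force"]-f0)@fa)>6: break
E
```

```text
(6, True) e u,y,a mm -1.621142644816671 0.5432907076873311 8.40169251831744 F -1.0737255658390168 0.053121861741545755 0.3950116354701995 0.264004575041059 20.8417
```

```bash
python3 - <<'E'
from h import *
from bench import env, kinematics, monitor
import json
seat,y=json.load(open("seat.json")); seat=np.array(seat); fx,fy,fa,fu=frame(np.radians(y))
T=seat-.009*fa
s=monitor.sense(); F=s["contact_force"]-[0,-.2,-2.2]; e=s["position"]-T; print("F",F@fu,F@fy,F@fa,"e",e@fu,e@fy,e@fa,s["ft_torque"])
f=grab("side","s2"); A=f["frame"][160:300,260:390,::-1]; g=grab("scene","c2"); B=g["frame"][150:290,255:385,::-1]
im=np.hstack([A,B]); cv2.imwrite("pics/sc2.png",cv2.resize(im,None,fx=3,fy=3,interpolation=cv2.INTER_CUBIC))
E
```

```text
F 0.4340728474319539 0.22601741970874278 1.0320571977569095 e -0.0016211426448166704 0.0005432907076873309 0.008401692518317438 [-0.23663842  0.30610677 -0.00119625]
```

View pics/sc2.png

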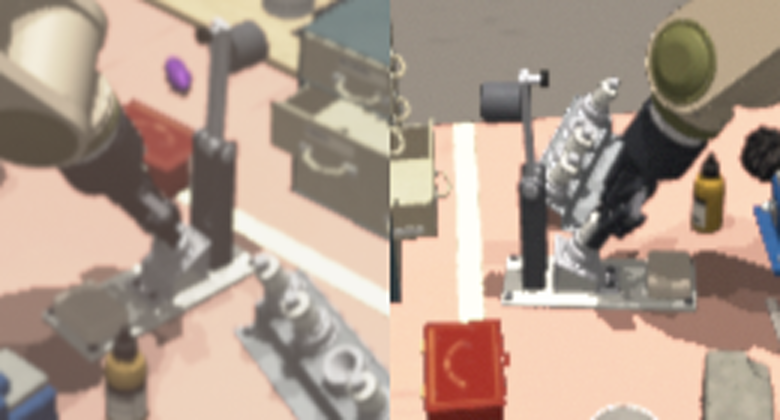

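```bash
python3 - <<'E'
from h import *
from bench import env, kinematics, monitor
import json
seat,y=json.load(open("seat.json")); seat=np.array(seat); fx,fy,fa,fu=frame(np.radians(y))
T=seat-.009*fa; b=np.array([0,-.2,-2.2])
c=monitor.sense()["position"]-T; c=np.array([c@fu,c@fy,c@fa])
W=lambda c:T+c[0]*fu+c[1]*fy+c[2]*fa
for i in range(14):
    env.movel(W(c),.02); env.hold(.1); s=monitor.sense(); F=s["contact_force"]-b; e=s["position"]-T
    F=np.array([F@fu,F@fy,F@fa]); print(i,np.round(c*1e3,2),"act",np.round(1e3*np.array([e@fu,e@fy,e@fa]),2),"F",np.round(F,1),round(s["clock"],1))
    if F[2]>9 and np.hypot(*F[:2])<3 or np.linalg.norm(F)>22: break
    lat=F[:2]*.00025; n=np.linalg.norm(lat)
    if n>.001: lat*=.001/n
    c[:2]+=lat
    if F[2]<8: c[2]-=.001
E
```

```text
0 [-1.75  0.6   8.4 ] act [-1.78  0.6   8.39] F [ 0.6 -0.3 -0.1] 21.3
1 [-1.61  0.52  7.4 ] act [-1.96  0.64  7.31] F [-1.9 -0.7  2.3] 21.6
2 [-2.08  0.33  6.4 ] act [-2.47  0.48  6.3 ] F [-3.   0.3  2.4] 22.0
3 [-2.83  0.42  5.4 ] act [-3.01  0.51  5.34] F [-2.8 -0.4  2.2] 22.3
4 [-3.52  0.32  4.4 ] act [-3.59  0.38  4.38] F [-2.6  0.6  3.6] 22.7
5 [-4.16  0.47  3.4 ] act [-4.15  0.59  3.46] F [-4.2  1.   5.1] 23.0
6 [-5.13  0.71  2.4 ] act [-4.53  0.73  2.77] F [-2.4  0.9 10.1] 23.4
```

```bash
python3 - <<'E'
from h import *
from bench import env, kinematics, monitor
import json
seat,y=json.load(open("seat.json")); seat=np.array(seat); fx,fy,fa,fu=frame(np.radians(y))
T=seat-.009*fa; b=np.array([0,-.2,-2.2])
W=lambda c:T+(c[0]*fu+c[1]*fy+c[2]*fa)*1e-3
for c in ((-4.5,.75,2.4),(-4.55,.75,1.8),(-4.6,.75,1.2)):
    env.movel(W(c),.02); env.hold(.1); s=monitor.sense(); F=s["contact_force"]-b; e=s["position"]-T
    F=np.array([F@fu,F@fy,F@fa]); print(c,"act",np.round(1e3*np.array([e@fu,e@fy,e@fa]),2),"F",np.round(F,1),round(s["clock"],1))
    if F[2]>18: break
env.release()
f=grab("wrist","w4"); cv2.imwrite("pics/w4.png",f["frame"][:,:,::-1])
s=monitor.sense(); e=s["position"]-T; print(1e3*np.array([e@fu,e@fy,e@fa]),s["contact_force"],s["clock"])
p=s["position"]
env.movel(p+.07*fa,.15)
f=grab("wrist","w5"); A=f["frame"]; g=grab("side","s3"); B=cv2.resize(g["frame"][190:290,265:365],(400,400),interpolation=cv2.INTER_CUBIC)
cv2.imwrite("pics/w5.png",np.hstack([cv2.resize(A[:,120:520],(400,400)),B])[:,:,::-1])
M=T+.009*fa+(-4.55*fu+.75*fy+2.7*fa)*1e-3; json.dump([M.tolist(),y],open("seat2.json","w"))
print("pred button",proj("w5",M+.031*fa)-[120,0],"foot/rim",proj("w5",M-.0155*fa)-[120,0])
E
```

```text
(-4.5, 0.75, 2.4) act [-4.46  0.77  2.74] F [-4.1 -0.1 12.4] 23.7
(-4.55, 0.75, 1.8) act [-4.37  0.78  2.62] F [-7.3 -0.4 24.1] 24.1
[-4.54143991  0.72877515  1.76716848] [-0.49085283  0.22599036  0.20028417] 24.775
pred button [199.49757225 237.0449276 ] foot/rim [199.25663054 210.50403952]
```

View pics/w5.png

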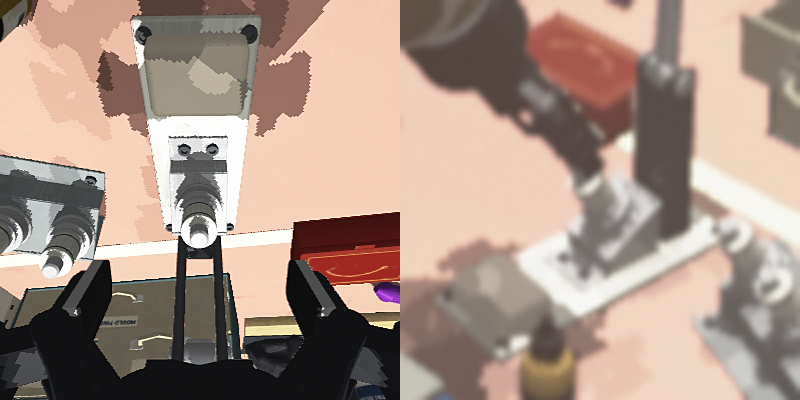

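```bash
python3 - <<'E'
from h import *
from bench import env, kinematics, monitor
import json
np.set_printoptions(precision=4,suppress=True)
M,y=json.load(open("seat2.json")); fx,fy,fa,fu=frame(np.radians(y)); o=np.array([.4764,.3094,0])
S=lambda x,y:(x/1.25,y/1.25); L=lambda X:np.array([(X-o)@fx,(X-o)@fy,X[2]])
print("drawer near corner",L(tri(S(340,238),S(440,246)))," sponge",L(tri(S(278,200),S(557,220))),"cab corner",L(tri(S(320,195),S(450,210))))
print("weight end scene",L(tri((280+34/6,165+112/6),(265+308/3.72,160+60/3.72))))
for sg in (1,-1):
    q=quat(np.array([0,0,-1.]),sg*fy)
    for xx,z in((.118,.36),(.118,.228),(.05,.228)): print(sg,xx,z,kinematics.ik(o+xx*fx+[0,0,z],q))
# look: raise first
P=monitor.sense()["position"]; env.movel(P+.14*fa+.03*np.array([0,0,1]),.25)
print(monitor.sense()["position"],monitor.sense()["clock"])
E
```

```text
drawer near corner [ 0.119  -0.0227  0.1744]  sponge [ 0.3196 -0.1568  0.216 ] cab corner [ 0.147  -0.0305  0.2731]
weight end scene [ 0.0924 -0.0085  0.2288]
1 0.118 0.36 [ 0.4137  0.7058  0.5656 -0.      1.8701 -1.7802]
1 0.118 0.228 [ 0.4137  0.6933  0.9193 -0.      1.529  -1.7802]
1 0.05 0.228 [ 0.3905  0.5244  1.1963 -0.      1.4209 -1.8034]
-1 0.118 0.36 [ 0.4137  0.7058  0.5656 -0.      1.8701  1.3614]
-1 0.118 0.228 [ 0.4137  0.6933  0.9193 -0.      1.529   1.3614]
-1 0.05 0.228 [ 0.3905  0.5244  1.1963 -0.      1.4209  1.3382]
[0.3797 0.2427 0.268 ] 26.3083
```

```bash
python3 - <<'E'
from h import *
from bench import env, kinematics, monitor
import json
np.set_printoptions(precision=4,suppress=True)
M,y=json.load(open("seat2.json")); fx,fy,fa,fu=frame(np.radians(y)); o=np.array([.4764,.3094,0])
S=lambda x,y:(x/1.25,y/1.25); L=lambda X:np.array([(X-o)@fx,(X-o)@fy,X[2]])
print("cab front corners",L(tri(S(320,195),S(557,268))),L(tri(S(322,236),S(450,209))))
q=quat(np.array([0,0,-1.]),fy)
env.reach(o+.0*fx+[0,0,.36],q); env.close_gripper(40)
env.reach(o+.122*fx+[0,0,.36],q)
f=grab("wrist","w6"); g=grab("side","s4"); h=grab("scene","c4")
A=cv2.resize(f["frame"],(640,400))[:,120:520]
B=cv2.resize(h["frame"][90:240,230:380],(400,400),interpolation=cv2.INTER_CUBIC)
cv2.imwrite("pics/w6.png",np.hstack([A,B])[:,:,::-1])
for X in (o+.122*fx+[0,0,.36],o+.088*fx+[0,0,.235]): print(proj("w6",X)-[120,0],(proj("c4",X)-[230,90])*400/150)
print(monitor.sense()["clock"])
E
```

```text
cab front corners [ 0.2244 -0.2434  0.1803] [0.1673 0.0184 0.2212]
[199.4352 261.8902] [111.5108 146.8933]
[199.0604 154.7338] [150.3415 248.7183]
28.7417
```

View pics/w6.png

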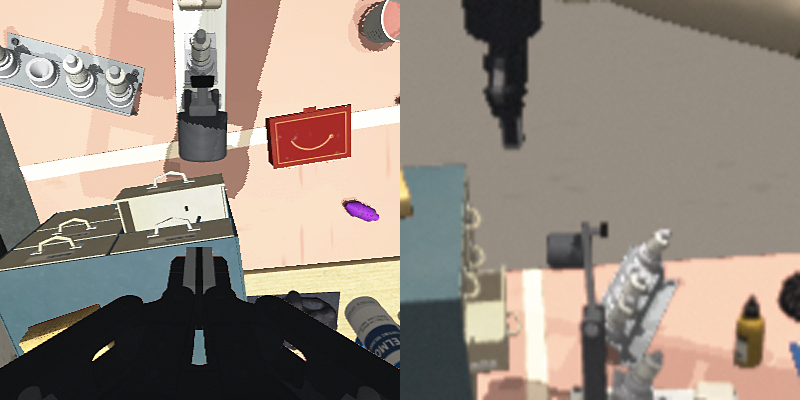

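```bash
python3 - <<'E'
from h import *
from bench import env, kinematics, monitor
import json
np.set_printoptions(precision=4,suppress=True)
M,y=json.load(open("seat2.json")); fx,fy,fa,fu=frame(np.radians(y)); o=np.array([.4764,.3094,0])
if env.movel(o+.122*fx+[0,0,.230],.08,guard=8): print("blocked",monitor.sense()["position"]); raise SystemExit
env.hold(.2); f0=monitor.sense()["contact_force"]
for x in np.arange(.112,.035,-.008):
    env.movel(o+x*fx+[0,0,.230],.06); s=monitor.sense(); F=(s["contact_force"]-f0)@fx
    print(round(x,3),round(F,2),round(s["clock"],2))
    if F>25: break
env.movel(monitor.sense()["position"]+[0,0,.13],.15)
env.hold(2.5)
h=grab("scene","c5"); g=grab("side","s5")
A=[cv2.resize(k["frame"][a:a+120,b:b+120],(400,400),interpolation=cv2.INTER_CUBIC) for k,a,b in ((h,150,280),(g,175,270))]
cv2.imwrite("pics/final.png",np.hstack(A)[:,:,::-1])
# predicted resting weight-side tip: arm dir at 2.13 rad
piv=o+.045*fx+[0,0,.142]
for th in (0,2.13):
    X=piv+.126*(-np.sin(th)*fx+np.cos(th)*np.array([0,0,1])); print(th,[proj(n,X) for n in("c5","s5")])
    for n,old in (("c5","c4"),("s5","s4")):
        u_,v_=proj(n,X).astype(int); print(n,old,[np.load(k+".npz")["f"][v_-2:v_+3,u_-2:u_+3].mean((0,1)).round() for k in(n,old)])
print(monitor.sense()["clock"])
E
```

```text
0.112 -1.99 31.03
0.104 -0.25 31.32
0.096 0.22 31.6
0.088 0.36 31.88
0.08 -0.55 32.17
0.072 -0.6 32.45
0.064 -1.02 32.73
0.056 0.38 33.02
0.048 -0.81 33.3
0.04 -1.03 33.58
0 [array([300.6718, 174.117 ]), array([332.3757, 167.7726])]
c5 c4 [array([154., 144., 133.]), array([121., 116., 110.])]
s5 s4 [array([225., 210., 171.]), array([165., 150., 131.])]
2.13 [array([336.5334, 227.1983]), array([300.0839, 242.0131])]
c5 c4 [array([131., 113., 108.]), array([219., 165., 145.])]
s5 s4 [array([130., 111., 104.]), array([155., 124., 112.])]
37.2
```

```bash
python3 - <<'E'
from h import *
import json
from bench import monitor
M,y=json.load(open("seat2.json")); fx,fy,fa,fu=frame(np.radians(y)); o=np.array([.4764,.3094,0]); piv=o+.045*fx+[0,0,.142]; ez=np.array([0,0,1.])
I={n:np.load(n+".npz")["f"].astype(float) for n in("c5","s5","scene","side")}
for th in np.arange(0,2.5,.15).tolist()+[2.13,2.2,2.3]:
    d=-np.sin(th)*fx+np.cos(th)*ez; bk=np.cos(th)*fx+np.sin(th)*ez
    P=[piv+.094*d+h*bk+k*.012*d+j*.012*fy for h in(.012,.022,.032) for k in(-1,0,1) for j in(-1,0,1)]
    r=[]
    for n in("c5","s5"):
        v=np.array([I[n][int(round(q[1])),int(round(q[0]))] for q in (proj(n,X) for X in P)]); r.append((v.mean(0).round(),(v.max(1)-v.min(1)).mean().round(),v.mean(1).std().round()))
    print(round(th,2),r)
print(monitor.sense()["position"],monitor.sense()["contact_force"])
E
```

```text
0.0 [(array([155., 145., 134.]), np.float64(21.0), np.float64(2.0)), (array([207., 180., 154.]), np.float64(52.0), np.float64(30.0))]
0.15 [(array([154., 144., 133.]), np.float64(21.0), np.float64(1.0)), (array([215., 184., 162.]), np.float64(52.0), np.float64(30.0))]
0.3 [(array([155., 145., 134.]), np.float64(22.0), np.float64(5.0)), (array([229., 195., 175.]), np.float64(54.0), np.float64(16.0))]
0.45 [(array([160., 148., 136.]), np.float64(24.0), np.float64(15.0)), (array([227., 191., 179.]), np.float64(54.0), np.float64(15.0))]
0.6 [(array([173., 165., 157.]), np.float64(16.0), np.float64(26.0)), (array([193., 150., 167.]), np.float64(56.0), np.float64(36.0))]
0.75 [(array([183., 179., 176.]), np.float64(7.0), np.float64(34.0)), (array([185., 144., 159.]), np.float64(54.0), np.float64(39.0))]
0.9 [(array([164., 162., 161.]), np.float64(4.0), np.float64(50.0)), (array([218., 183., 165.]), np.float64(52.0), np.float64(29.0))]
1.05 [(array([163., 154., 149.]), np.float64(14.0), np.float64(48.0)), (array([202., 149., 132.]), np.float64(70.0), np.float64(39.0))]
1.2 [(array([166., 15
[... 924 characters left out ...]
[63., 61., 62.]), np.float64(4.0), np.float64(17.0)), (array([89., 78., 73.]), np.float64(16.0), np.float64(9.0))]
2.4 [(array([102.,  93.,  89.]), np.float64(14.0), np.float64(43.0)), (array([99., 87., 82.]), np.float64(18.0), np.float64(18.0))]
2.13 [(array([57., 56., 58.]), np.float64(2.0), np.float64(6.0)), (array([87., 77., 72.]), np.float64(15.0), np.float64(3.0))]
2.2 [(array([57., 56., 58.]), np.float64(2.0), np.float64(6.0)), (array([88., 77., 73.]), np.float64(15.0), np.float64(5.0))]
2.3 [(array([72., 68., 68.]), np.float64(7.0), np.float64(28.0)), (array([93., 81., 76.]), np.float64(17.0), np.float64(15.0))]
[0.50898642 0.33277974 0.36013793] [-0.30815626  0.46116259 -0.44043782]
```

The weight images uniformly dark at 2.1–2.2 rad in both views, so the arm is resting on the button. The robot is clear.

```bash
python3 -c "
from bench import job
print(job.hand_in())"
```

```text
the job is handed in; nothing more can be done
None
```

The job is handed in: the stiffest spring was in seat 3, that plunger is now pressed home in the fixture seat, and camera readings in two views put the tipped arm at about 2.1–2.2 rad, resting on its button; I didn't recheck the other three plungers, the bottle or the nose piece at the end.

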